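# Load a bracket into the drill jig and latch it

## Robot

A 7-joint arm with a two-finger parallel gripper is mounted at the origin on the work surface. World frame = base frame: x ahead of the robot, y to its left, z up, the work surface at z = 0. Lengths are in m, angles in rad, forces in N, time in s.
With the tool pointing down it reaches from about 0.425 to 0.875 m from the base axis. Payload 4.7 kg.
Tool frame: the origin (TCP) lies midway between the tips of the shut fingers; the grasp point (between the pads) lies 19 mm behind it; z points along the fingers, y is the line along which they close (so a half turn about z gives the same grasp; the last joint's range is limited). The gripper opens to 87 mm and grips with 3 to 60 N. Pads are 19 mm wide; open, the fingers measure 117 mm over their backs; the gripper's body (75 mm by 190 mm) begins 51 mm behind the grasp point.
Start: joints at [1.153, 0.321, -0.07, 1.45, 0.023, 1.371, -0.057], TCP at [0.272, -0.59, 0.194] pointing down, gripper open.
Joint ranges: [-2.86, 2.86], [-0.3, 2.09], [-1.38, 1.24], [0.06, 2.45], [-1.56, 4.7], [0.09, 2.05], [-2.69, 2.69]. Speed limits (rad/s): [2.57, 2.57, 3.14, 3.14, 3.14, 3.14, 3.14].

## Interface

Orientations are given as a rotation vector (axis times angle).
In Python, from bench import ctrl gives the robot as it stands. The module is installed in compiled form; this text tells all that it offers.
- The arm moves only by the tool carry_out, never from a script. Its argument "steps" is a list of rows, each a list of 7 numbers: the turn, a rotation vector about the world's x, y, z in degrees, then the shift along the world's x, y, z in cm, then the opening, from 0 (shut) to 1 (fully open). A call has 1 to 12 rows; each row is the pose to reach, as a shift and turn from the pose commanded when the call began; what a row does not reach only later rows make up. A row lasts 1/10 s, in which the tool goes at most 50 mm and 8.59 degrees, less where a joint would pass 70% of its speed; a pose out of reach is approached as far as the arm can. A call with a gripper value outside its range is refused whole. The fingers move at their own pace and stop on an object; "squeeze" is the grip in N (left out, the last holds). Time passes only in rows, so rows that repeat a pose let the fingers close. It gives the time, the measured TCP pose, the force, the opening and the grip force at its end, in the units of the state.
- ctrl.get_state(): the state, without advancing time (a new reading comes with each control period).
- ctrl.get_image(name): name is "scene" or "top"; returns a dict with "pixels" (480x640x3 uint8, red, green, blue), "camera_matrix" (3x3 intrinsics, pixels), "cam_to_world" (4x4, takes a point from camera to world coordinates). Camera axes: x right, y down, z forward; pixel columns grow to the right and rows downward; lengths in m; the calibration is good to about 2 mm. A picture is of the moment at which its call begins. There is no depth.
- ctrl.close_job(): hands the job in; it is judged then, once.
The state is a dict: "time": time; "joint_positions": joint angles; "qd": joint speeds; "joint_torque": joint torques, N m; "position": TCP position; "tool_rot": TCP orientation; "ft_force": force on the tool from outside, world axes, zero at the start; "torque": the same for the moment, N m; "grip_width": opening from 0.0 (shut) to 1.0 (fully open); "grip_force": force on a finger pad.
Only numpy, scipy, OpenCV 4.12 (cv2) and the standard library are available. Lean on these libraries where they do the work, as an engineer would, in place of code of your own. Each camera call takes 0.05 s, during which the arm holds its last target. There are 200 camera calls.

## Task

Load the narrower of the two aluminium angle brackets into the drill jig: slide its long flat leg along the channel and under the bridge, as far as it goes against the end stop, with the upright leg left at the open mouth. Then swing the jig's hinged latch right over, behind the upright leg, until it rests in its catch. Leave the wider bracket and everything else on the bench where it is.

Things in the scene. Friction and masses are not known exactly. Their poses are not given: they have to be found in the camera images.
- bracket: The bracket to load: plain aluminium L, 40 mm wide, 8 mm thick. Lying as it starts, its long leg is flat (150 mm along x, 40 mm along y, 8 mm high); its short leg stands upright at the -x end (x = -75 to -67 mm) to 70 mm above the underside. Origin: centre of the long leg's underside, z up. About 0.18 kg. Best gripped from above by the upright leg, across its 8 mm thickness.
- wide_bracket: Bystander: the same aluminium L but 64 mm wide (too wide for the channel). Same axes and other sizes. It and the narrow one may be in either place.
- jig: Steel drill jig, fixed. Origin: underside, on the channel's centre line, z up; +x = loading direction, from mouth to end stop. Base x -95 to 115, y +-62 mm; its top, z 20 mm, is the channel floor. Side rails x -50 to 100 mm, up to z 34, leave a channel 45 mm wide; flared ends to x -69. A bracket that is home has its origin at x 25, y 0, z 20 mm, its upright leg's outer face at x -50.
- bridge (a point): Mouth edge of the bridge: middle of its underside (x 0, y 0, z 34 mm in the jig; axes as the jig's). The bridge covers the channel from here to x 70 mm, leaving a gap 14 mm high; its top is at z 46 mm, with two brass bushes up to z 51 mm.
- stop (a point): Foot of the end stop's face on the channel's centre line (x 100, y 0, z 20 mm in the jig). The stop is 30 mm high.
- catch (a point): Centre of the catch's seat (x -64, y -45, z 49 mm in the jig; axes as the jig's), between two prongs 6 mm thick (x -79 to -73 and -55 to -49 mm in the jig) that rise to z 60 mm.
- latch (a joint): Angle of the jig's latch: 0 = closed (level across the channel, in its catch), 1.57 = upright, 2.5 = fully open (leaning outwards on the jig's +y side). Stiff hinge, stays where it is left. Its arm, a flat steel bar 16 mm wide (x -72 to -56 mm in the jig) and 10 mm thick, sweeps the plane just before the mouth; closed it passes 6 mm behind a bracket that is home.
- latch_hinge (a point): Point on the latch's hinge axis in the arm's middle: x -64, y 48, z 55 mm in the jig; axes as the jig's. The hinge axis is parallel to the jig's x.
- latch_grip (a point): Grip point on the latch's handle, a round steel bar 11 mm thick, parallel to the jig's x, that sticks out of the arm's end towards the jig's -x, from the arm's edge (x -72 mm) to x -127 mm in the jig. The point is on its axis at x -100 mm in the jig, 108 mm from the hinge axis.
- oil_bottle: Bystander: white oil bottle, 56 mm across, 170 mm tall; origin under its centre.
- paste_jar: Bystander: grey jar, 60 mm across, 60 mm tall; origin under its centre.
- v_block: Bystander: dark steel V-block, 60 x 45 x 45 mm; origin under its centre.
- screwdriver: Bystander: screwdriver lying along its x, about 200 mm long.
- hammer: Bystander: hammer lying along its x, about 280 mm long.
- wrench: Bystander: wrench lying along its x, about 180 mm long.
- mug: Bystander: white mug, 80 mm across, 90 mm tall, handle at its +y; origin under its centre.
Not all that is in view belongs to the job. What is shaped like the bracket but black or brown is not meant.

How it is judged:
By the outcome, as a careful person would: the job done as asked, in the order asked, and still so for the second after the job is handed in, with the robot touching nothing.
It also fails if it takes over 64 s, if anything falls off the work surface, if the arm or the gripper's body presses on something with over 40 N, if the wrist force passes 120 N, or if a joint passes its speed limit or range.

## Working session

There is one attempt and no reset: what is moved stays moved. The work goes in short steps, Python scripts to look and compute and a tool call to move; the robot and the scene stay as the last step left them, time stands still between calls to the robot, and variables do not carry over. Pictures are saved under pics/ and viewed, at most 10 in all, crops included, and the job is handed in when it is done.

Besides the shell and the picture viewer there is one more tool, called after ">>>" as name(argument=value, ...) on one line, values as JSON. carry_out: Moves the arm, as the interface text tells. Its arguments: {"type":"object","properties":{"steps":{"type":"array","items":{"type":"array","items":{"type":"number"}}},"squeeze":{"type":"number"}},"required":["steps"]}

```bash
mkdir -p pics; python3 - <<'E'
from bench import ctrl
import cv2,numpy as np,pickle
for n in("scene","top"):
    d=ctrl.get_image(n); cv2.imwrite(f"pics/{n}0.png",d["pixels"][:,:,::-1]); pickle.dump(d,open(f"{n}0.pkl","wb"))
    print(n,d["camera_matrix"].tolist(),np.round(d["cam_to_world"],3).tolist())
print(ctrl.get_state())
E
```

```text
scene [[440.724023129348, 0.0, 321.4511541822436], [0.0, 440.724023129348, 238.93348467143844], [0.0, 0.0, 1.0]] [[-0.403, 0.548, -0.734, 1.461], [0.915, 0.241, -0.323, 0.398], [0.0, -0.801, -0.598, 0.777], [0.0, 0.0, 0.0, 1.0]]
top [[478.39896046443397, 0.0, 321.35548955144225], [0.0, 478.39896046443397, 243.21113530147022], [0.0, 0.0, 1.0]] [[0.005, -0.994, 0.111, 0.453], [-1.0, -0.003, 0.017, -0.01], [-0.016, -0.112, -0.994, 1.172], [0.0, 0.0, 0.0, 1.0]]
{'time': 0.1, 'joint_positions': array([ 1.15308094,  0.32175477, -0.0700955 ,  1.45156101,  0.02259765,
        1.37081442, -0.05686987]), 'qd': array([ 0.00070953, -0.00218719, -0.00172072, -0.0022786 ,  0.0005661 ,
       -0.00016266, -0.00019793]), 'joint_torque': array([-7.64578981e-04, -4.92572129e+01, -4.05915454e-01, -3.13395560e+01,
       -6.39481377e-02,  3.95981292e-02,  1.04799731e-04]), 'position': array([ 0.27176552, -0.58984828,  0.19286317]), 'tool_rot': array([-3.06697985e+00, -6.72778756e-01,  7.24180478e-04]), 'ft_force': array([-0.58762123,  0.02929456,  0.20490478]), 'torque': array([ 0.01450132, -0.05089732, -0.04072887]), 'grip_force': 0.0, 'grip_width': 1.0012089093300076}
```

View pics/scene0.png

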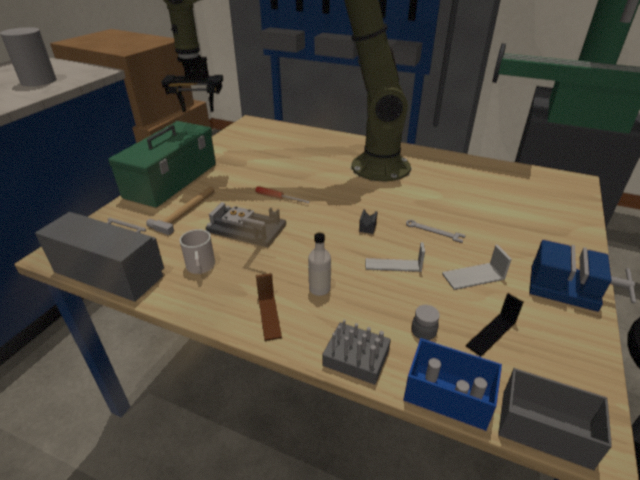

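View pics/top0.png

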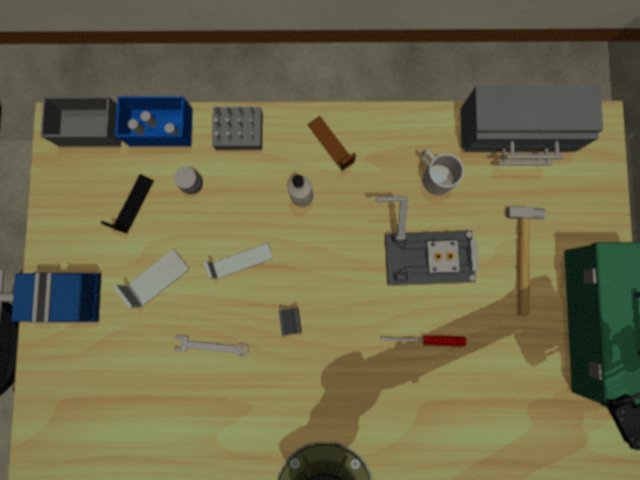

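The top view shows the jig at about (430,258) with its mouth to the left (+y world) and the latch open at (400,215). The narrow bracket lies at (238,261) with its upright leg at (211,269), and the wide one is at (152,280). I'll enlarge both areas.

```bash
python3 - <<'E'
import cv2
i=cv2.imread("pics/top0.png")
a=cv2.resize(i[235:290,195:285],None,fx=8,fy=8,interpolation=2)
b=cv2.resize(i[185:295,370:490],None,fx=5,fy=5,interpolation=2)
cv2.imwrite("pics/a.png",a);cv2.imwrite("pics/b.png",b)
E
```

```text
(no output)
```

View pics/a.png

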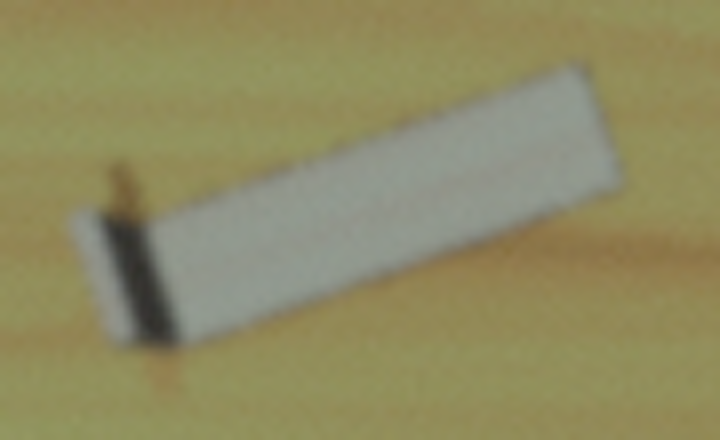

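View pics/b.png

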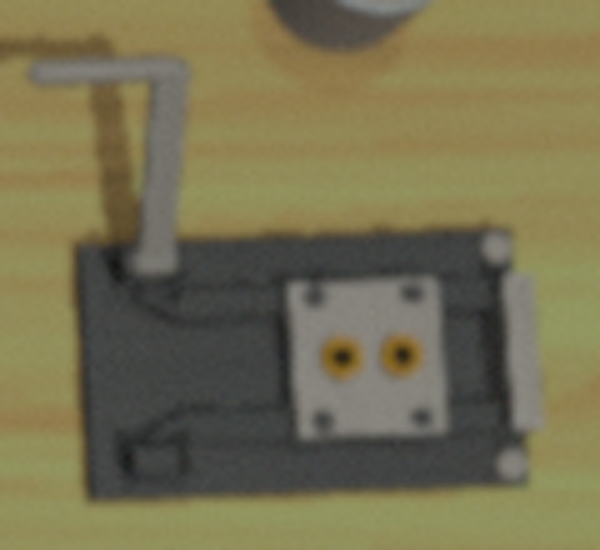

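The crops give these corners:
- **Bracket (8x):** the far end is at (580,62)/(622,188), the upright's top edge runs from (72,215) to (115,343), and its inner foot is at (148,215)/(178,343).
- **Jig (5x):** the base corners are (80,243), (88,498), (527,483) and (510,230). The bushes are at (342,357) and (402,355), and the handle runs from (35,74) to (180,68).

Next I'll fit the poses.

```bash
cat >h.py <<'E'
import pickle,numpy as np
from scipy.optimize import least_squares
def proj(d,P):
    T=np.linalg.inv(d["cam_to_world"]);p=(T[:3,:3]@np.asarray(P,float).T).T+T[:3,3]
    q=p@d["camera_matrix"].T;return q[:,:2]/q[:,2:]
def body(p,L):
    c,s=np.cos(p[2]),np.sin(p[2]);L=np.asarray(L,float)/1e3
    return L@np.array([[c,s,0],[-s,c,0],[0,0,1]])+[p[0],p[1],0]
def uncrop(px,f,o): return (np.asarray(px,float)+.5)/f-.5+np.asarray(o)
def fit(d,L,px,p0):
    r=least_squares(lambda p:(proj(d,body(p,L))-px).ravel(),p0,loss="soft_l1");
    print("pose",r.x.round(4),"yaw deg",np.degrees(r.x[2]).round(2));print((proj(d,body(r.x,L))-px).round(1).tolist());return r.x
E
python3 - <<'E'
from h import *
import cv2
d=pickle.load(open("top0.pkl","rb"))
b=fit(d,[(75,20,8),(75,-20,8),(-75,20,70),(-75,-20,70),(-67,20,70),(-67,-20,70),(-67,20,8),(-67,-20,8)],
 uncrop([(580,62),(622,188),(72,215),(115,343),(103,215),(135,343),(148,215),(178,343)],8,(195,235)),[.45,.2,-1.4])
L=[(-95,62,20),(-95,-62,20),(115,-62,20),(115,62,20)]
B=[(80,243),(88,498),(527,483),(510,230)]
j=fit(d,L,uncrop(B,5,(370,185)),[.45,-.2,-1.57])
print("bush",proj(d,body(j,[(0,0,46),(70,0,46),(20,0,51),(50,0,51)])), uncrop([(292,360),(442,353),(342,357),(402,355)],5,(370,185)))
H=lambda a,x:(x,48-108*np.cos(a),55+108*np.sin(a))
h=uncrop([(35,74),(180,68)],5,(370,185))
for a in np.arange(1.6,2.51,.1): print(a.round(1),(proj(d,body(j,[H(a,-127),H(a,-60)]))-h).round(1).tolist())
pickle.dump((b,j),open("pose.pkl","wb"))
i=cv2.imread("pics/scene0.png")[170:290,190:440]
cv2.imwrite("pics/c.png",cv2.resize(i,None,fx=3.2,fy=3.2,interpolation=2))
E
```

```text
pose [ 0.5399  0.2057 -1.219 ] yaw deg -69.84
[[0.4, 0.3], [0.6, -0.2], [-0.5, 0.1], [-0.5, 0.4], [-1.1, -1.1], [0.3, -0.8], [-0.3, 0.9], [1.1, 0.3]]
pose [ 0.5486 -0.2412 -1.5369] yaw deg -88.06
[[-0.7, -0.2], [0.0, 0.1], [0.2, 0.5], [0.3, -0.3]]
bush [[427.81055239 256.36311164]
 [457.66137736 255.45210806]
 [436.80925892 255.92195452]
 [449.65939441 255.52972888]] [[428.  256.6]
 [458.  255.2]
 [438.  256. ]
 [450.  255.6]]
1.6 [[1.3, 30.2], [3.9, 30.4]]
1.7 [[1.0, 25.2], [3.5, 25.4]]
1.8 [[0.7, 20.4], [3.1, 20.6]]
1.9 [[0.4, 15.9], [2.7, 16.1]]
2.0 [[-0.0, 11.6], [2.1, 11.8]]
2.1 [[-0.4, 7.7], [1.5, 7.9]]
2.2 [[-0.9, 4.1], [0.9, 4.3]]
2.3 [[-1.3, 0.9], [0.2, 1.1]]
2.4 [[-1.8, -1.8], [-0.5, -1.6]]
2.5 [[-2.3, -4.1], [-1.2, -3.8]]
```

View pics/c.png

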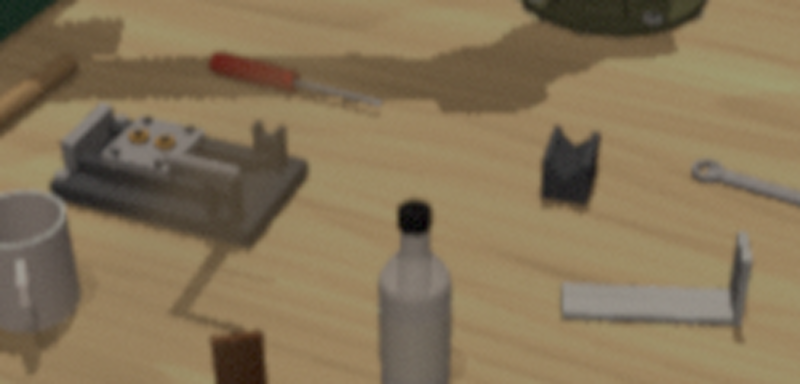

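The scene crop matches the top view: the bracket lies with its upright at (740,280), and the jig's mouth faces right. The latch leans towards this camera, at about 2.35 rad. Next, the move numbers.

```bash
cat >>h.py <<'E'
from scipy.spatial.transform import Rotation as R
def tool(s):
    M=R.from_rotvec(s["tool_rot"]).as_matrix();return "yaw(y axis) %.2f tilt %s"%(np.degrees(np.arctan2(M[1,1],M[0,1])),M[:2,2].round(4))
E
python3 - <<'E'
from h import *
from bench import ctrl
s=ctrl.get_state();b,j=pickle.load(open("pose.pkl","rb"))
print(tool(s),s["position"])
g=body(b,[(-71,0,33)])[0];print("grasp TCP",g,"shift cm",(g-s["position"])*100)
print("home TCP",body(j,[(-46,0,53)]),"entry (bracket nose at mouth -80)",body(j,[(25-71-50-75-20,0,53)]), "grip",body(j,[(-100,48-108*np.cos(2.35),55+108*np.sin(2.35))]),"hinge",body(j,[(-64,48,55)]))
d=pickle.load(open("top0.pkl","rb"))
def inv(px,z):
    T=d["cam_to_world"];r=T[:3,:3]@np.linalg.inv(d["camera_matrix"])@[*px,1];return T[:3,3]+r*(z-T[2,3])/r[2]
for n,p,z in[("bottle cap",(298,181),.17),("mug",(442,170),.09),("vblock",(290,320),.045),("toolbox corner",(567,250),.15)]:print(n,inv(p,z).round(3))
E
```

```text
yaw(y axis) -65.25 tilt [-0.0008  0.0016] [ 0.27176552 -0.58984828  0.19286317]
grasp TCP [0.51540714 0.27238225 0.033     ] shift cm [ 24.36416124  86.22305294 -15.98631703]
home TCP [[ 0.54699519 -0.1951785   0.053     ]] entry (bracket nose at mouth -80) [[ 0.54208466 -0.05026168  0.053     ]] grip [[ 0.66898838 -0.13701375  0.13183912]] hinge [[ 0.59435807 -0.17556327  0.055     ]]
bottle cap [0.699 0.058 0.17 ]
mug [ 0.745 -0.269  0.09 ]
vblock [0.399 0.082 0.045]
toolbox corner [ 0.554 -0.515  0.15 ]
```

>>> carry_out(steps=[[0,0,0,0,0,4,1],[0,0,0,0,0,8,1],[0,0,-1,2.5,4,9,1],[0,0,-2,5,8,9,1],[0,0,-3,7.5,12,9,1],[0,0,-4,10,16,9,1],[0,0,-4.6,12.5,20,9,1],[0,0,-4.6,15,24,9,1],[0,0,-4.6,17,28,9,1],[0,0,-4.6,19,32,9,1],[0,0,-4.6,20.5,36.5,9,1],[0,0,-4.6,21.5,41,9,1]])

```text
time: 1.3
position: [0.4875, -0.1782, 0.2833]
tool_rot: [-3.093, -0.55, 0.001]
ft_force: [0.6, -0.2, -1.4]
grip_width: 1.0
grip_force: 0.0
```

>>> carry_out(steps=[[0,0,0,0.5,4.5,0,1],[0,0,0,1,9,0,1],[0,0,0,1.3,13.5,0,1],[0,0,0,1.6,18,0,1],[0,0,0,1.9,22.5,0,1],[0,0,0,2.1,27,0,1],[0,0,0,2.3,31.5,0,1],[0,0,0,2.5,36,0,1],[0,0,0,2.7,40.5,0,1],[0,0,0,2.8,43.5,0,1],[0,0,0,2.86,45.2,0,1],[0,0,0,2.86,45.2,0,1]])

```text
time: 2.5
position: [0.5141, 0.2749, 0.2832]
tool_rot: [-3.09, -0.558, 0.002]
ft_force: [-0.2, 0.1, 0.2]
grip_width: 1.002
grip_force: 0.0
```

```bash
python3 - <<'E'
from h import *
from bench import ctrl
s=ctrl.get_state();print(tool(s),s["position"],s["joint_positions"],s["time"],s["ft_force"])
E
```

```text
yaw(y axis) -69.54 tilt [-0.0019  0.0016] [0.51410205 0.27491255 0.2832388 ] [ 0.14802951  0.22996372 -0.81333646  1.45599496  0.16415233  1.52727549
 -1.87290249] 2.5 [-0.23109349  0.12042371  0.23743523]
```

>>> carry_out(steps=[[0,0,0,0.1,-0.2,-4,1],[0,0,0,0.1,-0.2,-8,1],[0,0,0,0.1,-0.2,-12,1],[0,0,0,0.1,-0.2,-16,1],[0,0,0,0.1,-0.2,-19,1],[0,0,0,0.1,-0.2,-21,1],[0,0,0,0.1,-0.2,-23,1],[0,0,0,0.1,-0.2,-24.5,1],[0,0,0,0.1,-0.2,-25,1],[0,0,0,0.1,-0.2,-25,1],[0,0,0,0.1,-0.2,-25,0.5],[0,0,0,0.1,-0.2,-25,0.3]], squeeze=30)

```text
time: 3.7
position: [0.5174, 0.27, 0.035]
tool_rot: [-3.093, -0.549, -0.003]
ft_force: [0.3, -0.3, -0.5]
grip_width: 0.894
grip_force: 0.0
```

```bash
python3 - <<'E'
from bench import ctrl
import cv2,numpy as np
d=ctrl.get_image("top")["pixels"][225:300,180:280,::-1];e=ctrl.get_image("scene")["pixels"][190:310,340:480,::-1]
cv2.imwrite("pics/d.png",np.vstack([cv2.resize(d,(400,300),interpolation=2),cv2.resize(e,(400,300))]))
E
```

```text
(no output)
```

View pics/d.png

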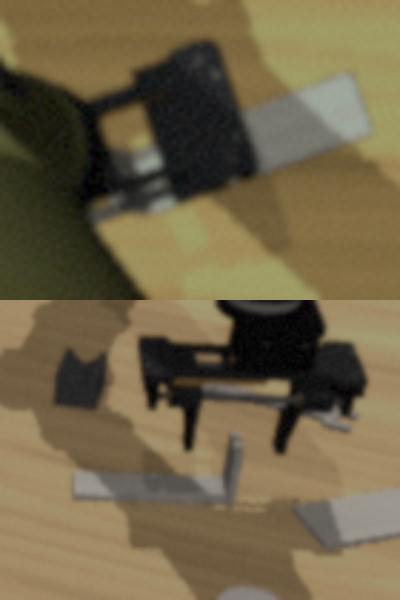

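The view shows the fingers straddling the upright, with tips at about (190,450) and (285,450) and the upright's top at (235,435). They look a little too close to the robot, so I'll check numerically.

```bash
python3 - <<'E'
from h import *
from bench import ctrl
d=ctrl.get_image("scene");s=ctrl.get_state();b,j=pickle.load(open("pose.pkl","rb"))
M=R.from_rotvec(s["tool_rot"]).as_matrix();p=s["position"]
print(s["position"],tool(s),s["grip_width"])
f=lambda P:((proj(d,P)-[340,190])*[400/140,2.5]+[0,300]).round(0).tolist()
w=s["grip_width"]*.0435
print("tips",f([p+M[:,1]*w,p-M[:,1]*w,p+M[:,1]*(w+.015),p-M[:,1]*(w+.015)]))
print("brk",f(body(b,[(75,20,8),(75,-20,8),(-67,20,70),(-67,-20,70),(-75,20,0),(75,20,0),(-71,0,33)])))
E
```

```text
[0.51709624 0.26985709 0.03462357] yaw(y axis) -69.85 tilt [0.0013 0.0002] 0.7679126460647601
tips [[192.0, 465.0], [264.0, 467.0], [176.0, 464.0], [281.0, 468.0]]
brk [[74.0, 491.0], [73.0, 468.0], [235.0, 451.0], [230.0, 428.0], [233.0, 503.0], [73.0, 497.0], [231.0, 467.0]]
```

The bracket model matches the picture. The tips sit high only because these fingers swing back when open, so I'll close on the upright.

>>> carry_out(steps=[[0,0,0,0,0,0,0],[0,0,0,0,0,0,0],[0,0,0,0,0,0,0],[0,0,0,0,0,0,0],[0,0,0,0,0,0,0],[0,0,0,0,0,0,0],[0,0,0,0,0,0,0],[0,0,0,0,0,0,0],[0,0,0,0,0,0,0],[0,0,0,0,0,0,0],[0,0,0,0,0,0,0],[0,0,0,0,0,0,0]], squeeze=40)

```text
time: 5.05
position: [0.5166, 0.2697, 0.0339]
tool_rot: [3.093, 0.549, -0.0]
ft_force: [0.4, -0.1, 0.2]
grip_width: 0.083
grip_force: 40.0
```

>>> carry_out(steps=[[0,0,0,0,0,2,0],[0,0,0,0,0,5,0],[0,0,-5,0,0,8,0],[0,0,-10,0.5,-2,8,0],[0,0,-15,1,-5,8,0],[0,0,-18.2,1.4,-9,8,0],[0,0,-18.2,1.7,-13,8,0],[0,0,-18.2,2,-17,8,0],[0,0,-18.2,2.2,-20.5,8,0],[0,0,-18.2,2.3,-23,7,0],[0,0,-18.2,2.3,-25,5,0],[0,0,-18.2,2.3,-25,5,0]])

```text
time: 6.25
position: [0.5371, 0.015, 0.081]
tool_rot: [3.139, 0.044, -0.009]
ft_force: [-0.7, -0.8, -2.5]
grip_width: 0.084
grip_force: 40.0
```

```bash
python3 - <<'E'
from h import *
from bench import ctrl
import cv2
d=ctrl.get_image("top");s=ctrl.get_state();b,j=pickle.load(open("pose.pkl","rb"))
pickle.dump(d,open("top1.pkl","wb"))
print(s["position"],tool(s),s["grip_width"],s["joint_positions"],s["ft_force"],s["torque"])
p=s["position"];j2=[*p[:2],j[2]]
print("expected nose px",proj(d,body(j2,[(146,20,p[2]*1e3-25),(146,-20,p[2]*1e3-25)])))
i=d["pixels"][205:295,310:460,::-1];cv2.imwrite("pics/e.png",cv2.resize(i,None,fx=5,fy=5,interpolation=2))
E
```

```text
[0.53808532 0.01795131 0.08246383] yaw(y axis) -88.25 tilt [-0.0037 -0.0002] 0.08525046068303767 [ 0.4666137   0.22315308 -0.61084034  1.84384035  0.14108164  1.12155858
 -1.73476115] [-0.1459406   1.13658841 -1.07095879] [0.19606065 0.02121325 0.01321542]
expected nose px [[379.76995272 249.62252975]
 [380.50870499 266.72519387]]
```

View pics/e.png

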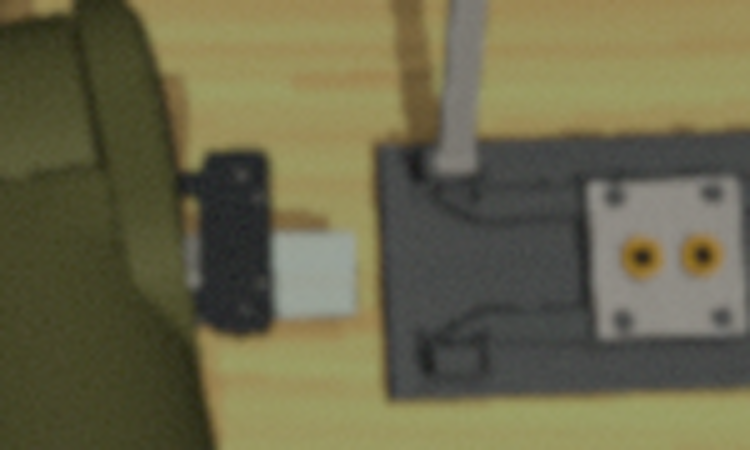

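The nose corners are at (355,232) and (357,317) in the crop, about 1.4 px lower than expected. That puts the bracket some 3 mm towards -x in the grip. I'll measure its edges to sub-pixel before going in.

```bash
python3 - <<'E'
from h import *
from bench import ctrl
d=pickle.load(open("top1.pkl","rb"));b,j=pickle.load(open("pose.pkl","rb"));s=ctrl.get_state()
B=d["pixels"][:,:,2].astype(float)
T=d["cam_to_world"]
def inv(px,z):
    r=T[:3,:3]@np.linalg.inv(d["camera_matrix"])@[*px,1];return T[:3,3]+r*(z-T[2,3])/r[2]
c,sn=np.cos(j[2]),np.sin(j[2])
for u in range(366,380,2):
    col=B[240:280,u-1:u+2].mean(1);g=np.diff(col)
    def sub(k):
        w=np.abs(g[max(k-2,0):k+3]);return 240+.5+(np.arange(max(k-2,0),k+3)*w).sum()/w.sum()
    a=sub(int(np.argmax(g)));e=sub(int(np.argmin(g)))
    P=[inv((u,v),s["position"][2]-.026) for v in(a,e)]
    y=[-sn*(q[0]-j[0])+c*(q[1]-j[1]) for q in P]
    x=c*(P[0][0]-j[0])+sn*(P[0][1]-j[1])
    print(u,a.round(2),e.round(2),"jig x %.1f y edges"%(x*1e3),np.round(np.array(y)*1e3,1),"mid %.1f"%(500*sum(y)))
p=s["position"];print("TCP in jig y",1e3*(-sn*(p[0]-j[0])+c*(p[1]-j[1])),"x",1e3*(c*(p[0]-j[0])+sn*(p[1]-j[1])))
E
```

```text
366 250.85 268.15 jig x -145.4 y edges [ 16.5 -23.9] mid -3.7
368 250.83 268.22 jig x -140.8 y edges [ 16.4 -24.2] mid -3.9
370 250.89 268.17 jig x -136.1 y edges [ 16.1 -24.2] mid -4.1
372 250.7 267.98 jig x -131.4 y edges [ 16.5 -23.9] mid -3.7
374 250.7 267.7 jig x -126.8 y edges [ 16.3 -23.4] mid -3.6
376 250.9 267.7 jig x -122.1 y edges [ 15.7 -23.6] mid -4.0
378 250.82 267.59 jig x -117.4 y edges [ 15.7 -23.5] mid -3.9
TCP in jig y -1.6869609633391562 x -259.3092966924874
```

>>> carry_out(steps=[[0,0,0,0.2,0,-1,0],[0,0,0,0.4,0,-2,0],[0,0,0,0.4,0,-2.6,0],[0,0,0,0.4,0,-2.6,0],[0,0,0,0.4,-1.5,-2.6,0],[0,0,0,0.5,-3,-2.6,0],[0,0,0,0.5,-4.5,-2.6,0],[0,0,0,0.6,-6,-2.6,0],[0,0,0,0.6,-7,-2.6,0],[0,0,0,0.7,-8,-2.6,0],[0,0,0,0.7,-9,-2.6,0],[0,0,0,0.7,-9,-2.6,0]])

```text
time: 7.5
position: [0.5462, -0.0725, 0.0576]
tool_rot: [3.14, 0.049, -0.001]
ft_force: [-0.6, -0.8, -1.5]
grip_width: 0.084
grip_force: 40.1
```

```bash
python3 - <<'E'
from h import *
from bench import ctrl
import cv2
d=ctrl.get_image("top");s=ctrl.get_state();b,j=pickle.load(open("pose.pkl","rb"))
pickle.dump(d,open("top2.pkl","wb"))
c,sn=np.cos(j[2]),np.sin(j[2]);p=s["position"]
print(p,tool(s),s["grip_width"],s["ft_force"],s["torque"]);print("TCP in jig y",1e3*(-sn*(p[0]-j[0])+c*(p[1]-j[1])),"x",1e3*(c*(p[0]-j[0])+sn*(p[1]-j[1])))
e=ctrl.get_image("scene")
i=cv2.resize(d["pixels"][205:295,360:480,::-1],None,fx=5,fy=5,interpolation=2)[:, :600]
k=cv2.resize(e["pixels"][185:260,195:320,::-1],(600,150*2)[:2],interpolation=2)
cv2.imwrite("pics/f.png",cv2.resize(np.vstack([i,k]),(480,600)))
E
```

```text
[ 0.54637095 -0.07138087  0.05770644] yaw(y axis) -88.14 tilt [-0.0005 -0.0004] 0.08835544941554876 [-1.05513285 -0.71279094 -1.22530471] [-0.04081813  0.34899974 -0.12708608]
TCP in jig y 3.5686231625350904 x -169.7477585036304
```

View pics/f.png

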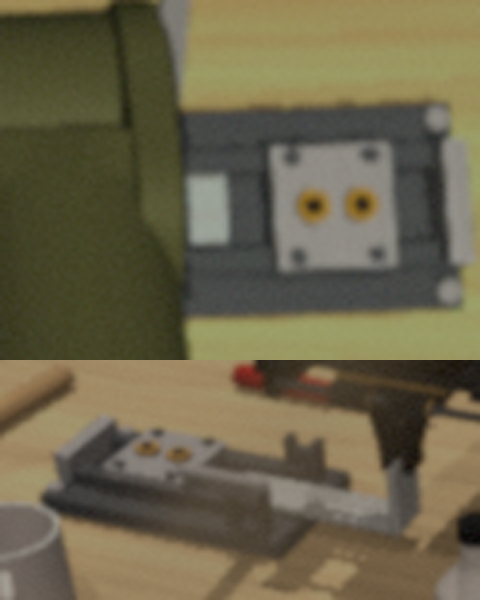

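The bracket's nose is inside the channel and centred, at about (190–228,175–243). The latch stays clear. I'll slide it in under the bridge.

>>> carry_out(steps=[[0,0,0,0,-0.5,-0.15,0],[0,0,0,0.05,-1.5,-0.2,0],[0,0,0,0.1,-2.5,-0.2,0],[0,0,0,0.12,-3.5,-0.2,0],[0,0,0,0.15,-4.5,-0.2,0],[0,0,0,0.2,-5.5,-0.2,0],[0,0,0,0.22,-6.5,-0.2,0],[0,0,0,0.25,-7.5,-0.2,0],[0,0,0,0.3,-8.5,-0.2,0],[0,0,0,0.33,-9.5,-0.2,0],[0,0,0,0.36,-10.5,-0.2,0],[0,0,0,0.37,-11,-0.2,0]])

```text
time: 8.8
position: [0.5496, -0.1818, 0.0556]
tool_rot: [3.141, 0.052, -0.002]
ft_force: [-4.6, 2.7, 0.5]
grip_width: 0.088
grip_force: 40.0
```

>>> carry_out(steps=[[0,0,0,-0.05,-0.3,0,0],[0,0,0,-0.05,-0.6,-0.1,0],[0,0,0,-0.05,-0.9,-0.1,0],[0,0,0,-0.05,-1.1,-0.15,0],[0,0,0,-0.05,-1.2,-0.15,0],[0,0,0,-0.05,-1.3,-0.15,0],[0,0,0,-0.05,-1.3,-0.15,0]])

```text
time: 9.5
position: [0.5498, -0.1933, 0.0544]
tool_rot: [3.141, 0.054, -0.0]
ft_force: [-4.2, 2.7, -0.3]
grip_width: 0.081
grip_force: 40.0
```

>>> carry_out(steps=[[0,0,0,0,-0.1,-0.05,0],[0,0,0,0,-0.2,-0.05,0],[0,0,0,0,-0.3,-0.05,0],[0,0,0,0,-0.4,-0.05,0],[0,0,0,0,-0.4,-0.05,0]])

```text
time: 10.0
position: [0.5498, -0.1962, 0.0543]
tool_rot: [-3.14, -0.055, 0.001]
ft_force: [-5.9, 4.3, 3.2]
grip_width: 0.084
grip_force: 40.0
```

>>> carry_out(steps=[[0,0,0,0,-0.1,0,0],[0,0,0,0,-0.2,0,0],[0,0,0,0,-0.3,0,0],[0,0,0,0,-0.3,0,0]])

```text
time: 10.4
position: [0.5499, -0.1966, 0.0542]
tool_rot: [-3.137, -0.057, 0.002]
ft_force: [-6.3, 7.0, 4.5]
grip_width: 0.084
grip_force: 40.0
```

>>> carry_out(steps=[[0,0,0,0,-0.2,0,0],[0,0,0,0,-0.4,0,0],[0,0,0,0,-0.5,0,0],[0,0,0,0,-0.5,0,0],[0,0,0,0,-0.5,0,0]])

```text
time: 10.9
position: [0.5499, -0.1965, 0.0543]
tool_rot: [-3.131, -0.061, 0.004]
ft_force: [-7.6, 16.8, 8.1]
grip_width: 0.085
grip_force: 40.0
```

```bash
python3 - <<'E'
from h import *
from bench import ctrl
s=ctrl.get_state();b,j=pickle.load(open("pose.pkl","rb"))
c,sn=np.cos(j[2]),np.sin(j[2]);p=s["position"]
print(p,tool(s),s["ft_force"],s["torque"]);print("TCP in jig y",1e3*(-sn*(p[0]-j[0])+c*(p[1]-j[1])),"x",1e3*(c*(p[0]-j[0])+sn*(p[1]-j[1])))
E
```

```text
[ 0.54987838 -0.19648949  0.05427907] yaw(y axis) -87.75 tilt [-0.0025  0.0096] [-7.61542103 16.83599061  8.12331554] [3.66293804 1.99200554 0.02715856]
TCP in jig y 2.8371407357086684 x -44.59212824538433
```

The bracket is against the stop: the force rises with no further motion, and the TCP is at jig x ≈ -45. I'll relax the push, release and rise.

>>> carry_out(steps=[[0,0,0,0,0.4,0,0],[0,0,0,0,0.7,0,0],[0,0,0,0,0.7,0,0.3],[0,0,0,0,0.7,0,0.4],[0,0,0,0,0.7,0,0.5],[0,0,0,0,0.7,0,0.5],[0,0,0,0,0.7,0,0.5],[0,0,0,0,0.7,2,0.5],[0,0,0,0,0.7,5,0.5],[0,0,0,0,0.7,9,0.5],[0,0,0,0,0.7,13,0.5],[0,0,0,0,0.7,16,0.5]])

```text
time: 12.1
position: [0.5507, -0.1987, 0.2168]
tool_rot: [3.14, 0.053, 0.005]
ft_force: [1.1, -0.2, -0.3]
grip_width: 0.497
grip_force: 0.0
```

>>> carry_out(steps=[[0,0,8,1,0.5,1,0.6],[0,0,16,2,1,1,0.6],[0,0,24,3,1.5,1,0.6],[0,0,32,4,2,1,0.6],[0,0,40,5,2.5,1,0.6],[0,0,48,6,3,1,0.6],[0,0,56,7,3.6,1,0.6],[0,0,64,8,4.2,1,0.6],[0,0,72,9,4.8,1,0.6],[0,0,80,10,5.4,1,0.6],[0,0,86,11,6,1,0.6],[0,0,90,11.7,6.2,1,0.6]])

```text
time: 13.3
position: [0.6676, -0.1356, 0.2238]
tool_rot: [2.178, 2.264, 0.001]
ft_force: [-0.4, -1.1, -1.2]
grip_width: 0.599
grip_force: 0.0
```

```bash
python3 - <<'E'
from h import *
from bench import ctrl
import cv2
d=ctrl.get_image("top");e=ctrl.get_image("scene");s=ctrl.get_state()
pickle.dump(d,open("top3.pkl","wb"));pickle.dump(e,open("scene3.pkl","wb"))
print(s["position"],tool(s),s["joint_positions"])
i=cv2.resize(d["pixels"][185:295,340:500,::-1],(480,330),interpolation=2)
k=cv2.resize(e["pixels"][175:265,190:350,::-1],(480,270),interpolation=2)
cv2.imwrite("pics/g.png",np.vstack([i,k]))
E
```

```text
[ 0.66753294 -0.13576541  0.22341212] yaw(y axis) 2.00 tilt [0.0004 0.0011] [ 0.6646711   0.46749404 -0.7264741   1.2981765   0.30403783  1.4862221
  0.00253878]
```

View pics/g.png

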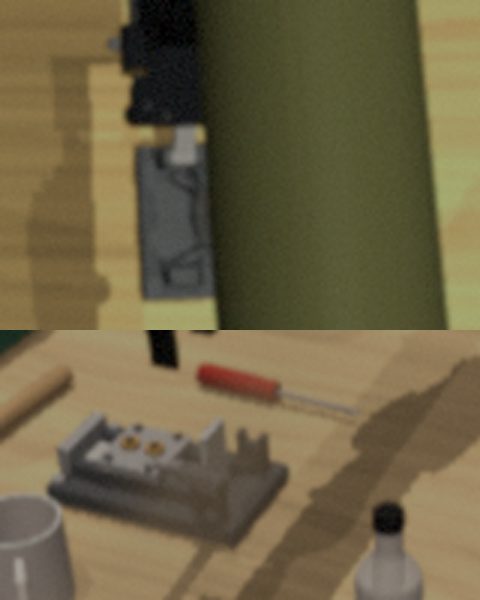

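The bracket's upright stands at the bridge mouth at about (210,445), and in the top view the handle end pokes out under the gripper at (112,43). I'll lower over the handle and grip it.

>>> carry_out(steps=[[0,0,0,0,-0.1,-3,0.6],[0,0,0,0,-0.1,-6,0.6],[0,0,0,0,-0.1,-8,0.6],[0,0,0,0,-0.1,-9.5,0.6],[0,0,0,0,-0.1,-11,0.6],[0,0,0,0,-0.1,-11,0.6],[0,0,0,0,-0.1,-11,0],[0,0,0,0,-0.1,-11,0],[0,0,0,0,-0.1,-11,0],[0,0,0,0,-0.1,-11,0],[0,0,0,0,-0.1,-11,0],[0,0,0,0,-0.1,-11,0]], squeeze=15)

```text
time: 14.6
position: [0.6669, -0.1374, 0.1141]
tool_rot: [2.183, 2.259, 0.0]
ft_force: [0.8, 0.5, -0.4]
grip_width: 0.138
grip_force: 0.0
```

>>> carry_out(steps=[[0,0,0,0,0,0,0],[0,0,0,0,0,0,0],[0,0,0,0,0,0,0]], squeeze=25)

```text
time: 14.9
position: [0.6668, -0.1374, 0.1139]
tool_rot: [2.183, 2.259, 0.0]
ft_force: [0.6, -0.1, -0.1]
grip_width: 0.008
grip_force: 0.0
```

```bash
python3 - <<'E'
from h import *
b,j=pickle.load(open("pose.pkl","rb"))
H=lambda a:body(j,[(-100,48-108*np.cos(a),55+108*np.sin(a))])[0]
a0=2.335
for a in np.r_[np.arange(2.235,0,-.1),0]: print(round(a,3),((H(a)-H(a0))*100).round(1).tolist())
E
```

```text
2.235 [-0.8, -0.0, 0.7]
2.135 [-1.7, -0.1, 1.3]
2.035 [-2.6, -0.1, 1.9]
1.935 [-3.6, -0.1, 2.3]
1.835 [-4.7, -0.2, 2.6]
1.735 [-5.7, -0.2, 2.9]
1.635 [-6.8, -0.2, 3.0]
1.535 [-7.9, -0.3, 3.0]
1.435 [-8.9, -0.3, 2.9]
1.335 [-10.0, -0.3, 2.7]
1.235 [-11.0, -0.4, 2.4]
1.135 [-12.0, -0.4, 2.0]
1.035 [-13.0, -0.4, 1.5]
0.935 [-13.9, -0.5, 0.9]
0.835 [-14.7, -0.5, 0.2]
0.735 [-15.5, -0.5, -0.6]
0.635 [-16.2, -0.5, -1.4]
0.535 [-16.8, -0.6, -2.3]
0.435 [-17.3, -0.6, -3.2]
0.335 [-17.7, -0.6, -4.2]
0.235 [-18.0, -0.6, -5.3]
0.135 [-18.2, -0.6, -6.3]
0.035 [-18.3, -0.6, -7.4]
0.0 [-18.3, -0.6, -7.8]
```

The fingers shut on nothing, so the handle isn't where I put it. I'll check my latch angle against the scene view I already have.

```bash
python3 - <<'E'
from h import *
d=pickle.load(open("scene0.pkl","rb"));t=pickle.load(open("top0.pkl","rb"));b,j=pickle.load(open("pose.pkl","rb"))
f=lambda P:((proj(d,P)-[190,170])*3.2).round(0).tolist()
g=lambda P:((proj(t,P)-[370,185])*5).round(0).tolist()
H=lambda a,x:body(j,[(x,48-108*np.cos(a),55+108*np.sin(a))])[0]
for a in(1.57,1.8,2,2.2,2.335,2.5):print(a,"scene",f([H(a,-127),H(a,-72)]),"top",g([H(a,-127),H(a,-72)]))
print("hinge",f(body(j,[(-64,48,55)])),g(body(j,[(-64,48,55)])),"base",f(body(j,[(-95,62,20),(-95,-62,20),(115,62,20)])),"bush",f(body(j,[(20,0,51),(50,0,51)])))
from bench import ctrl
e=ctrl.get_image("scene");tt=ctrl.get_image("top");s=ctrl.get_state()
pickle.dump(e,open("scene4.pkl","wb"));pickle.dump(tt,open("top4.pkl","wb"))
print("tcp",f([s["position"]]),g([s["position"]]))
E
```

```text
1.57 scene [[279.0, 91.0], [221.0, 79.0]] top [[40.0, 230.0], [169.0, 226.0]]
1.8 scene [[266.0, 109.0], [207.0, 96.0]] top [[37.0, 174.0], [166.0, 170.0]]
2 scene [[255.0, 129.0], [196.0, 115.0]] top [[33.0, 130.0], [161.0, 126.0]]
2.2 scene [[246.0, 152.0], [186.0, 138.0]] top [[29.0, 92.0], [155.0, 88.0]]
2.335 scene [[240.0, 169.0], [180.0, 155.0]] top [[26.0, 72.0], [151.0, 68.0]]
2.5 scene [[235.0, 190.0], [174.0, 176.0]] top [[22.0, 52.0], [145.0, 48.0]]
hinge [[223.0, 182.0]] [[151.0, 257.0]] base [[250.0, 230.0], [310.0, 157.0], [49.0, 179.0]] bush [[168.0, 138.0], [140.0, 132.0]]
tcp [[213.0, 180.0]] [[82.0, 81.0]]
```

My model puts the handle at (240,169)–(180,155) in the scene crop, which agrees with the bar seen there. I'll use the last picture on the situation now.

```bash
python3 - <<'E'
import pickle,cv2,numpy as np
P=lambda n:pickle.load(open(n+".pkl","rb"))["pixels"][:,:,::-1]
cr=lambda i,x,y,w,h,s:cv2.resize(i[y:y+h,x:x+w],(s*w,s*h),interpolation=2)
A=np.hstack([cr(P("scene4"),200,160,100,100,4),cr(P("scene3"),200,160,100,100,4)])
B=np.hstack([cr(P("top4"),360,180,100,50,4),cr(P("top3"),360,180,100,50,4)])
I=np.vstack([A,B]);I=cv2.convertScaleAbs(I,alpha=1.5,beta=15)
cv2.imwrite("pics/h.png",I)
E
```

```text
(no output)
```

View pics/h.png

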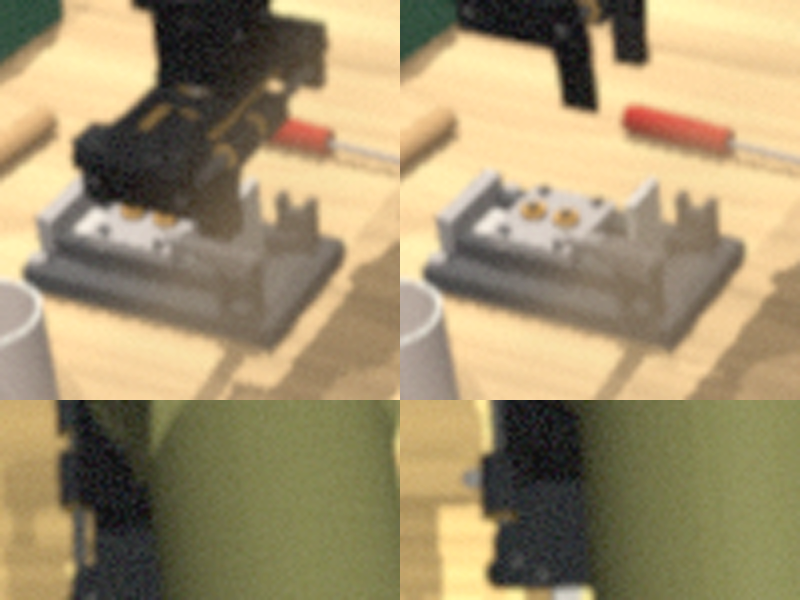

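The left panels show the shut fingers ending at about (215,235), behind a bar at (160–250,240–268), so the tips may be hidden by the handle. I'm out of views, so I'll lift back to the previous pose and compare pixels to see whether the latch moved.

>>> carry_out(steps=[[0,0,0,0,0,1,0],[0,0,0,0,0,3,0],[0,0,0,0,0,6,0],[0,0,0,0,0,9,0.3],[0,0,0,0,0.1,11,0.6],[0,0,0,0,0.1,11,0.6],[0,0,0,0,0.1,11,0.6],[0,0,0,0,0.1,11,0.6]])

```text
time: 15.8
position: [0.6661, -0.1365, 0.2225]
tool_rot: [-2.182, -2.258, 0.002]
ft_force: [0.5, -1.0, -0.9]
grip_width: 0.374
grip_force: 0.0
```

```bash
python3 - <<'E'
from h import *
from bench import ctrl
e=ctrl.get_image("scene");t=ctrl.get_image("top");pickle.dump(e,open("scene5.pkl","wb"));pickle.dump(t,open("top5.pkl","wb"))
g=lambda d:d["pixels"].astype(float).mean(2)
import cv2
for n,a,roi in(("scene",e,(205,270,190,330)),("top",t,(185,260,360,400))):
    for m in("0","3"):
        r=pickle.load(open(n+m+".pkl","rb"));D=cv2.GaussianBlur(g(a)-g(r),(3,3),0)[roi[0]:roi[1],roi[2]:roi[3]]
        _,_,st,_=cv2.connectedComponentsWithStats((abs(D)>14).astype('uint8'))
        print(n,m,[(x+roi[2],y+roi[0],w,h,k) for x,y,w,h,k in st[1:].tolist() if k>6])
G=g(pickle.load(open("scene3.pkl","rb")))
for y in range(212,238):print(y,G[y,236:276:2].round().astype(int).tolist())
E
```

```text
scene 0 [(258, 206, 8, 9, 42), (255, 205, 75, 65, 1996), (218, 211, 9, 9, 55), (257, 216, 3, 3, 7), (251, 219, 13, 5, 24)]
scene 3 []
top 0 [(360, 185, 40, 75, 1755), (372, 217, 8, 7, 33), (397, 230, 3, 9, 20)]
top 3 [(379, 189, 6, 5, 26), (380, 204, 11, 10, 66), (383, 226, 17, 4, 44)]
212 [106, 125, 105, 101, 122, 128, 117, 121, 104, 103, 107, 95, 83, 82, 89, 127, 115, 69, 78, 86]
213 [98, 121, 84, 82, 112, 128, 127, 121, 85, 84, 96, 90, 81, 83, 90, 123, 117, 68, 71, 75]
214 [110, 111, 81, 82, 99, 127, 128, 106, 75, 77, 89, 92, 82, 82, 89, 115, 114, 68, 69, 70]
215 [124, 107, 86, 85, 96, 127, 123, 87, 69, 76, 85, 95, 84, 83, 86, 100, 103, 69, 67, 69]
216 [128, 111, 94, 91, 107, 127, 108, 74, 65, 72, 83, 96, 84, 83, 85, 85, 85, 70, 68, 70]
217 [129, 126, 107, 106, 121, 122, 93, 74, 64, 68, 79, 94, 84, 81, 82, 81, 76, 68, 69, 66]
218 [129, 124, 117, 112, 124, 116, 101, 89, 71, 71, 78, 94, 80, 84, 81, 78, 74, 73, 70, 70]
219 [129, 115, 111, 103, 113, 107, 105, 95, 80, 82, 82, 93, 83, 85, 80, 75, 72, 70, 71, 67]
220 [127, 98, 95, 89, 95, 93, 99, 90, 85, 88, 86, 88, 84, 82, 82, 71, 67, 7
[... 757 characters left out ...]
 80, 80, 78, 79, 74]
230 [68, 65, 61, 63, 65, 67, 66, 66, 66, 66, 64, 65, 70, 68, 64, 78, 79, 81, 75, 74]
231 [74, 72, 67, 70, 72, 67, 67, 66, 66, 65, 63, 64, 63, 66, 63, 80, 81, 79, 75, 75]
232 [73, 74, 78, 74, 79, 75, 76, 68, 69, 66, 63, 62, 64, 64, 63, 77, 80, 76, 73, 72]
233 [73, 75, 75, 78, 80, 78, 79, 75, 73, 66, 63, 61, 64, 65, 63, 76, 79, 76, 73, 70]
234 [71, 74, 78, 81, 81, 78, 79, 83, 77, 69, 64, 63, 69, 65, 62, 75, 80, 78, 72, 62]
235 [69, 71, 74, 78, 79, 79, 81, 80, 79, 72, 61, 69, 72, 65, 63, 73, 79, 75, 70, 57]
236 [61, 66, 70, 75, 76, 80, 77, 79, 80, 72, 65, 71, 74, 69, 62, 70, 79, 76, 63, 55]
237 [62, 61, 65, 68, 72, 73, 75, 78, 79, 75, 66, 67, 74, 68, 64, 71, 79, 74, 60, 53]
```

The latch hasn't moved, and the handle band fits 2.34 rad in both views. That leaves the fingertips, so I'll compare the tips seen in that picture with the reported TCP.

```bash
python3 - <<'E'
from h import *
d=pickle.load(open("scene3.pkl","rb"))
p=np.array([.66753,-.13577,.22341]);M=np.array([np.cos(.035),np.sin(.035),0])
w=.6*.0435
for dz in(0,.01,.02):print(dz,[proj(d,[p+k*M*(w+.0075)+[0,0,dz]])[0].round(1).tolist() for k in(1,-1)])
print("seen front (245,187) back (258,175.5)")
d=pickle.load(open("scene4.pkl","rb"));G=d["pixels"].astype(float).mean(2)
for y in range(206,236):print(y,G[y,236:276:2].round().astype(int).tolist())
E
```

```text
0 [[246.2, 196.9], [259.5, 184.0]]
0.01 [[245.8, 193.3], [259.1, 180.5]]
0.02 [[245.3, 189.7], [258.8, 176.9]]
seen front (245,187) back (258,175.5)
206 [18, 16, 20, 19, 21, 23, 31, 38, 35, 36, 42, 48, 111, 123, 105, 129, 128, 125, 127, 130]
207 [17, 18, 20, 25, 28, 27, 26, 36, 39, 38, 43, 47, 110, 107, 97, 127, 125, 111, 120, 128]
208 [17, 18, 21, 21, 32, 31, 30, 34, 34, 39, 43, 49, 102, 89, 91, 127, 120, 87, 110, 127]
209 [13, 16, 20, 22, 38, 36, 33, 35, 40, 41, 43, 50, 86, 83, 95, 126, 109, 73, 102, 126]
210 [16, 16, 25, 24, 40, 41, 26, 35, 36, 42, 46, 50, 68, 79, 93, 126, 106, 65, 90, 123]
211 [17, 19, 22, 26, 36, 36, 34, 36, 42, 42, 48, 47, 66, 81, 89, 126, 107, 60, 83, 102]
212 [43, 44, 28, 29, 34, 33, 37, 36, 41, 46, 45, 51, 63, 81, 88, 125, 114, 64, 75, 82]
213 [76, 81, 47, 42, 31, 31, 42, 41, 42, 46, 48, 51, 60, 77, 85, 123, 116, 64, 69, 71]
214 [107, 101, 75, 71, 52, 57, 48, 45, 45, 46, 51, 54, 61, 77, 85, 113, 114, 61, 63, 65]
215 [126, 105, 83, 81, 78, 97, 67, 41, 47, 46, 47, 53, 59, 79, 84, 96, 98, 64, 63, 62]
216 [130, 115, 92, 91, 107, 118, 77, 45, 42, 47, 51, 53, 63, 
[... 960 characters left out ...]
 71, 78, 79, 78, 71]
228 [50, 52, 56, 59, 61, 63, 70, 69, 72, 66, 67, 69, 72, 65, 61, 73, 76, 78, 75, 71]
229 [53, 57, 56, 57, 60, 63, 62, 64, 67, 63, 60, 66, 68, 65, 62, 73, 75, 78, 74, 71]
230 [66, 67, 59, 62, 62, 62, 60, 63, 63, 62, 58, 59, 64, 60, 60, 74, 77, 80, 73, 70]
231 [68, 73, 68, 67, 69, 64, 63, 59, 65, 64, 61, 60, 61, 63, 57, 75, 78, 78, 70, 69]
232 [72, 75, 74, 71, 74, 69, 72, 67, 64, 63, 60, 58, 64, 60, 59, 72, 77, 75, 71, 71]
233 [73, 73, 74, 76, 77, 76, 75, 72, 70, 64, 58, 61, 60, 58, 61, 75, 80, 71, 71, 66]
234 [69, 71, 74, 76, 78, 77, 76, 76, 75, 65, 59, 60, 64, 62, 59, 72, 75, 71, 70, 62]
235 [63, 68, 69, 78, 77, 75, 78, 77, 76, 69, 57, 65, 67, 63, 59, 71, 74, 73, 69, 54]
```

The tips really sit about 20 mm above the reported TCP, so the fingers closed just above the handle. I'll go down about 2 cm further, and take the handle slightly nearer its free end to stay clear of the base.

>>> carry_out(steps=[[0,0,0,0.1,0.7,-3,0.6],[0,0,0,0.1,0.7,-6,0.6],[0,0,0,0.1,0.7,-8.5,0.6],[0,0,0,0.1,0.7,-10.5,0.6],[0,0,0,0.1,0.7,-12,0.6],[0,0,0,0.1,0.7,-12.7,0.6],[0,0,0,0.1,0.7,-12.7,0],[0,0,0,0.1,0.7,-12.7,0],[0,0,0,0.1,0.7,-12.7,0],[0,0,0,0.1,0.7,-12.7,0],[0,0,0,0.1,0.7,-12.7,0],[0,0,0,0.1,0.7,-12.7,0]], squeeze=25)

```text
time: 17.1
position: [0.668, -0.1294, 0.0972]
tool_rot: [2.183, 2.258, 0.0]
ft_force: [0.2, 0.0, 0.1]
grip_width: 0.14
grip_force: 0.0
```

>>> carry_out(steps=[[0,0,0,0,0,0,0],[0,0,0,0,0,0,0],[0,0,0,0,0,0,0]])

```text
time: 17.4
position: [0.6679, -0.1294, 0.0971]
tool_rot: [2.183, 2.259, 0.0]
ft_force: [-0.7, 0.3, 1.9]
grip_width: 0.116
grip_force: 25.0
```

The handle is gripped at width 0.116. Now I'll swing it along the arc.

>>> carry_out(steps=[[0,0,0,-0.4,0,0.3,0],[0,0,0,-0.8,0,0.7,0],[0,0,0,-1.2,0,1,0],[0,0,0,-1.7,-0.1,1.3,0],[0,0,0,-2.1,-0.1,1.6,0],[0,0,0,-2.6,-0.1,1.9,0],[0,0,0,-3.1,-0.1,2.1,0],[0,0,0,-3.6,-0.1,2.3,0],[0,0,0,-3.6,-0.1,2.3,0]])

```text
time: 18.3
position: [0.633, -0.1307, 0.1224]
tool_rot: [2.181, 2.255, 0.003]
ft_force: [3.3, -0.3, 8.5]
grip_width: 0.117
grip_force: 25.0
```

>>> carry_out(steps=[[0,0,0,-1.1,-0.1,0.3,0],[0,0,0,-2.1,-0.1,0.6,0],[0,0,0,-3.2,-0.1,0.7,0],[0,0,0,-4.3,-0.2,0.7,0],[0,0,0,-5.3,-0.2,0.6,0],[0,0,0,-6.4,-0.2,0.4,0],[0,0,0,-7.4,-0.3,0.1,0],[0,0,0,-8.4,-0.3,-0.3,0],[0,0,0,-9.4,-0.3,-0.8,0],[0,0,0,-10.3,-0.4,-1.4,0],[0,0,0,-10.3,-0.4,-1.4,0]])

```text
time: 19.4
position: [0.5256, -0.1345, 0.1041]
tool_rot: [-2.182, -2.255, 0.005]
ft_force: [-1.8, -1.5, 0.3]
grip_width: 0.113
grip_force: 25.0
```

>>> carry_out(steps=[[0,0,0,-0.8,0,-0.7,0],[0,0,0,-1.6,0,-1.5,0],[0,0,0,-2.3,0,-2.3,0],[0,0,0,-2.9,-0.1,-3.2,0],[0,0,0,-3.4,-0.1,-4.1,0],[0,0,0,-3.8,-0.1,-5.1,0],[0,0,0,-4.1,-0.1,-6.2,0],[0,0,0,-4.2,-0.1,-6.7,0],[0,0,0,-4.3,-0.1,-7.2,0],[0,0,0,-4.3,-0.1,-7.2,0]])

```text
time: 20.4
position: [0.4849, -0.1355, 0.0328]
tool_rot: [-2.183, -2.257, 0.002]
ft_force: [-0.1, -4.6, -2.1]
grip_width: 0.116
grip_force: 25.0
```

>>> carry_out(steps=[[0,0,0,0,0,-0.4,0],[0,0,0,-0.1,0,-0.8,0],[0,0,0,-0.1,0,-1.2,0],[0,0,0,-0.1,0,-1.5,0],[0,0,0,-0.1,0,-1.7,0],[0,0,0,-0.1,0,-1.7,0]])

```text
time: 21.0
position: [0.4834, -0.1356, 0.0161]
tool_rot: [-2.182, -2.257, 0.003]
ft_force: [-2.2, -4.2, -0.5]
grip_width: 0.112
grip_force: 25.0
```

>>> carry_out(steps=[[0,0,0,0,0,-0.2,0],[0,0,0,0,0,-0.4,0],[0,0,0,0,0,-0.6,0],[0,0,0,0,0,-0.6,0]])

```text
time: 21.4
position: [0.4834, -0.1357, 0.013]
tool_rot: [-2.182, -2.257, 0.007]
ft_force: [-11.8, -1.3, 25.3]
grip_width: 0.115
grip_force: 25.0
```

Firm contact at 25 N, so the arm is on its seat. I'll relax, release and lift away.

>>> carry_out(steps=[[0,0,0,0,0,0.4,0],[0,0,0,0,0,0.4,0],[0,0,0,0,0,0.4,0.5],[0,0,0,0,0,0.4,0.6],[0,0,0,0,0,0.4,0.6],[0,0,0,0,0,0.4,0.6],[0,0,0,0,0,2,0.6],[0,0,0,0,0,5,0.6],[0,0,0,0,0,9,0.6],[0,0,0,0,0,13,0.6],[0,0,0,0,0,17,0.6],[0,0,0,0,0,20,0.6]])

```text
time: 22.6
position: [0.4857, -0.1349, 0.2136]
tool_rot: [2.181, 2.258, 0.002]
ft_force: [0.2, 0.7, -0.2]
grip_width: 0.604
grip_force: 0.0
```

>>> carry_out(steps=[[0,0,0,0,4,2,0.6],[0,0,0,0,8,4,0.6],[0,0,0,0,12,6,0.6],[0,0,0,0,16,6,0.6],[0,0,0,0,20,6,0.6],[0,0,0,0,24,6,0.6],[0,0,0,0,28,6,0.6],[0,0,0,0,32,6,0.6],[0,0,0,0,36,6,0.6],[0,0,0,0,40,6,0.6],[0,0,0,0,40,6,0.6]])

```text
time: 23.7
position: [0.4815, 0.2726, 0.2708]
tool_rot: [-2.166, -2.268, -0.004]
ft_force: [-1.0, 1.0, 0.9]
grip_width: 0.602
grip_force: 0.0
```

```bash
python3 - <<'E'
from h import *
from bench import ctrl
import cv2
b,j=pickle.load(open("pose.pkl","rb"));s=ctrl.get_state();print(s["time"],s["position"])
H=lambda a,x,r=108:body(j,[(x,48-r*np.cos(a),55+r*np.sin(a))])[0]
for n in("top","scene"):
    d=ctrl.get_image(n);pickle.dump(d,open(n+"6.pkl","wb"));o=pickle.load(open(n+"0.pkl","rb"))
    G=d["pixels"].astype(float).mean(2);O=o["pixels"].astype(float).mean(2)
    for a in(-.05,0,.05,.1,.2):print(n,a,proj(d,[H(a,-127),H(a,-100),H(a,-76)]).round(1).tolist())
    q=proj(d,[H(0,-110)])[0].round().astype(int);print(n,"around",q)
    for y in range(q[1]-9,q[1]+10):print(y,G[y,q[0]-8:q[0]+9:2].round().astype(int).tolist(),O[y,q[0]-8:q[0]+9:4].round().astype(int).tolist())
    print("upright",proj(d,body(j,[(-50,20,90),(-50,-20,90),(-42,20,90),(-42,-20,90)])).round(1).tolist())
E
```

```text
23.7 [0.48151727 0.27255313 0.27084092]
top -0.05 [[375.0, 283.4], [386.6, 283.1], [396.9, 282.8]]
top 0 [[375.2, 283.4], [386.8, 283.1], [397.2, 282.8]]
top 0.05 [[375.4, 283.3], [387.1, 283.0], [397.5, 282.7]]
top 0.1 [[375.6, 283.1], [387.4, 282.7], [397.8, 282.4]]
top 0.2 [[376.1, 282.2], [387.9, 281.9], [398.5, 281.6]]
top around [383 283]
274 [138, 136, 137, 136, 136, 124, 69, 79, 76] [125, 128, 127, 62, 73]
275 [126, 129, 128, 126, 126, 111, 70, 76, 79] [126, 125, 124, 65, 67]
276 [114, 113, 112, 112, 111, 104, 64, 72, 77] [126, 126, 127, 64, 70]
277 [106, 107, 106, 104, 107, 104, 69, 61, 69] [129, 129, 128, 65, 70]
278 [107, 107, 108, 110, 112, 109, 67, 56, 58] [130, 130, 130, 64, 69]
279 [111, 111, 111, 121, 124, 119, 67, 50, 55] [127, 129, 130, 65, 70]
280 [118, 119, 121, 130, 134, 125, 71, 58, 61] [124, 127, 128, 63, 68]
281 [129, 121, 123, 130, 130, 123, 89, 84, 85] [124, 126, 126, 65, 69]
282 [133, 117, 122, 123, 122, 121, 114, 115, 118] [123, 123, 127, 69, 71]
283 [131, 116, 129, 129, 130, 131, 135, 135, 136] [123, 124, 127, 78, 68]
284 [132, 123, 135, 138, 139, 138, 13
[... 1846 characters left out ...]
130, 127, 128, 128, 129]
213 [130, 130, 127, 124, 119, 113, 116, 129, 132] [131, 132, 129, 129, 131]
214 [131, 131, 131, 131, 130, 128, 127, 134, 132] [128, 131, 129, 130, 128]
215 [128, 132, 131, 130, 132, 132, 130, 133, 132] [126, 128, 129, 131, 130]
216 [127, 128, 129, 132, 131, 130, 130, 132, 132] [126, 127, 129, 131, 130]
217 [125, 129, 127, 129, 129, 129, 128, 131, 131] [123, 128, 128, 128, 129]
218 [112, 124, 130, 129, 128, 130, 129, 128, 129] [113, 127, 127, 127, 128]
219 [94, 106, 125, 131, 130, 128, 127, 128, 129] [92, 125, 127, 129, 127]
220 [72, 81, 115, 132, 132, 130, 132, 132, 130] [78, 117, 130, 129, 126]
upright [[259.0, 210.4], [265.5, 203.5], [256.5, 209.9], [263.1, 202.9]]
```

The scene view puts the handle at row 210–212, which is level (closed). Last, I'll check that the bracket is still home.

```bash
python3 - <<'E'
from h import *
d=pickle.load(open("top6.pkl","rb"));b,j=pickle.load(open("pose.pkl","rb"))
G=d["pixels"].astype(float).mean(2)
print("cols",list(range(390,432)));
for r in(250,255,260):print(r,G[r-1:r+2,390:432].mean(0).round().astype(int).tolist())
for n,P in(("arm",[(-72,0,60),(-56,0,60)]),("upright top",[(-50,0,90),(-42,0,90)]),("upright foot",[(-42,0,28)]),("bridge",[(0,0,46)])):print(n,proj(d,body(j,P)).round(1).tolist())
a=pickle.load(open("top0.pkl","rb"))
import cv2
D=abs(cv2.GaussianBlur(d["pixels"].astype(float).mean(2)-a["pixels"].astype(float).mean(2),(5,5),0))>25
_,_,st,_=cv2.connectedComponentsWithStats(D.astype('uint8'));print([s for s in st[1:].tolist() if s[4]>15])
E
```

```text
cols [390, 391, 392, 393, 394, 395, 396, 397, 398, 399, 400, 401, 402, 403, 404, 405, 406, 407, 408, 409, 410, 411, 412, 413, 414, 415, 416, 417, 418, 419, 420, 421, 422, 423, 424, 425, 426, 427, 428, 429, 430, 431]
250 [78, 77, 75, 70, 57, 43, 42, 59, 101, 135, 144, 146, 145, 145, 132, 99, 67, 56, 65, 93, 130, 154, 160, 157, 154, 155, 156, 158, 158, 157, 157, 157, 158, 157, 156, 145, 116, 95, 112, 137, 143, 144]
255 [79, 80, 76, 73, 60, 50, 45, 59, 103, 137, 146, 146, 145, 145, 139, 120, 88, 61, 55, 73, 114, 150, 159, 158, 157, 160, 161, 162, 162, 162, 162, 162, 163, 161, 161, 159, 146, 112, 109, 136, 146, 145]
260 [78, 77, 76, 76, 70, 56, 44, 54, 91, 123, 141, 146, 147, 145, 144, 132, 93, 60, 56, 71, 113, 150, 159, 153, 153, 159, 163, 163, 162, 162, 162, 163, 162, 163, 162, 161, 147, 116, 110, 136, 146, 146]
arm [[398.0, 256.8], [404.9, 256.6]]
upright top [[409.6, 255.4], [413.2, 255.3]]
upright foot [[408.7, 257.5]]
bridge [[427.8, 256.4]]
[[179, 192, 21, 7, 77], [365, 192, 29, 6, 162], [387, 201, 18, 32, 358], [0, 211, 288, 269, 30243], [386, 238, 22, 48, 461], [409, 245, 20, 22, 377], [457, 245, 14, 20, 244], [216, 251, 42, 24, 641], [202, 260, 8, 15, 63], [209, 262, 9, 18, 82], [184, 265, 3, 7, 17], [41, 274, 4, 18, 50], [78, 274, 22, 47, 909], [335, 275, 225, 172, 11161], [255, 303, 21, 5, 60], [602, 322, 38, 56, 1113], [282, 335, 50, 16, 264], [290, 356, 5, 5, 17], [598, 364, 4, 7, 24], [605, 392, 35, 60, 1405], [279, 436, 9, 15, 59]]
```

```bash
python3 -c "
from bench import ctrl
print(ctrl.close_job())"
```

```text
the job is handed in; nothing more can be done
None
```

I loaded the narrow bracket up against the end stop and swung the latch over behind its upright leg into the catch. The final images show both in place with the robot clear, and I handed the job in at about 24 s of the 64 s allowed.

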